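# Set the battery charger one click up and start it

## Task

Set the grey battery charger to its middle rate and start it: with a fingertip, roll the black knurled wheel on its top one click, away from the charger's display side, so that the wheel's orange line rests in the middle click, in line with the two white pointers beside it; take the finger off, then press the green button fully down and let it come up again. Nothing is to be picked up: do not shift the charger, do not press the red button or press green before the wheel is set, and leave the screwdriver, bit case, spool and jar where they are.

Things in the scene. Friction and masses are not known exactly. Their poses are not given: they have to be found in the camera images.
- charger: Grey battery charger, 160 (x) by 240 (y) by 85 mm high, about 2.6 kg, loose on rubber feet. Origin: centre of its underside. Its -x side is the front with dark display and two sockets. On its flat top, all at x = 0: wheel at y = +60 mm, green button at -25, red button at -88. Beside the wheel stand black cheeks, 11 mm high, to 24 mm from its middle, each with a white pointer line at x = 0.
- wheel_top (a point): Highest point of the wheel, fixed on the charger, 101 mm above the bench. The wheel is a rigid-axled black knurled cylinder, radius 30 mm, 30 mm wide, axis along the charger's y, standing 16 mm out of the top. A fingertip pressed here (6 to 12 N; a click needs 3 N along the rim) and dragged along the charger's x rolls it. Its orange line (4.5 mm wide, along y) is here when the joint reads 0.5.
- wheel (a joint): Turn of the wheel, rad; grows as its top rolls to the charger's +x (away from the display). Sprung clicks at 0, 0.5 and 1.0, crests at 0.25 and 0.75: let go, it snaps into the click on its side of the crest. It starts in the click at 0 (orange line 14 mm to the display side); the middle click is 0.5. 1 mm of drag turns it 0.033 rad, one click is 15 mm.
- start_top (a point): Centre of the top face of the green start button, a round spring push button of radius 15 mm; the point moves down with it. Its housing is a low black collar on the charger's top.
- start (a joint): Travel of the green button, m: 0 up, 0.006 fully down (takes 5 N); springs back up.
- stop_top (a point): Centre of the top face of the red stop button, like the green one and 63 mm from it; to be left alone.
- stop (a joint): Travel of the red button, m: 0 up, 0.006 fully down.
- driver: Orange-handled screwdriver, 200 mm long, 26 mm thick at the handle, lying loose along its x (handle at -x). Origin under its middle. A bystander.
- bits: Flat yellow case of driver bits, 100 by 160 by 22 mm high, loose. Origin: centre of its underside. A bystander.
- spool: Metal spool, 50 mm across, 42 mm high, standing loose. Origin: centre of its underside. A bystander.
- flux: Small blue jar with a white lid, 44 mm across, 85 mm high, standing loose. Origin: centre of its underside. A bystander.

How it is judged (in metres and radians):
On the way, in this order (a step that is already met when the one before it is completed fails the run):
1. the wheel rests in the middle click with the finger off the charger and the green button up (value of joint wheel between 0.38 and 0.62 rad and contact force between the fingers and charger below 0.3 N and value of joint start below 0.0015 m), for 0.2 s.
2. the green button is pressed down with the wheel in the middle click (value of joint wheel between 0.38 and 0.62 rad and value of joint start above 0.0045 m), for 0.05 s.
At the end, for the whole second after the job is handed in: The wheel rests in the middle click (within 0.12 rad of 0.5 rad), the green button has been pressed to at least 4.5 of its 6 mm after the wheel was set and is up again, the red button is up, and the charger stands still within 15 mm of where it was (value of joint wheel between 0.38 and 0.62 rad and value of joint each of start, stop below 0.0015 m and distance of charger from where it was at the start of the episode below 0.015 m and linear speed of charger below 0.02 m/s and angle between charger's own z axis and vertical below 0.05 rad); the robot touches nothing.
It fails at once if the green button is pressed (over 3.5 mm) while the wheel is not in the middle click (value of joint start above 0.0035 m and (value of joint wheel below 0.3 rad or value of joint wheel above 0.7 rad)).
It fails at once if the red button is pressed (over 3 mm) (value of joint stop above 0.003 m).
It fails at once if the charger is lifted or shifted by more than 15 mm (distance of charger from where it was at the start of the episode above 0.015 m).
It fails at once if the screwdriver, bit case, spool or jar is picked up, or moved by more than 15 mm (distance of any of driver, bits, spool, flux from where it was at the start of the episode above 0.015 m).
It also fails if it takes over 38 s, if anything falls off the work surface, if the arm or the gripper's body presses on something with over 40 N, if the wrist force passes 120 N, or if a joint passes its speed limit or range.

## Robot

A 6-joint arm with a two-finger parallel gripper is mounted at the origin on the work surface. World frame = base frame: x ahead of the robot, y to its left, z up, the work surface at z = 0. Lengths are in mm, angles in rad, forces in N, time in s.
With the tool pointing down it reaches from about 350 to 975 mm from the base axis. Payload 4.9 kg.
Tool frame: the origin (TCP) lies between the finger pads; the fingertips stand 17 mm ahead of it and the grasp point (between the pads) lies 2 mm behind it; z points along the fingers, y is the line along which they close (so a half turn about z gives the same grasp; the last joint's range is limited). The gripper opens to 85 mm and grips with 20 to 120 N. Pads are 22 mm wide; open, the fingers measure 114 mm over their backs; the gripper's body (76 mm by 85 mm) begins 54 mm behind the grasp point. The pads swing forward as they close: fully open they stand 13 mm farther back than shut.
Start: joints at [1.083, 0.053, 1.613, -0, 1.476, -0.119], TCP at [225.299, 582.96, 248.304] pointing down, gripper open.
Joint ranges: [-3.01, 3.01], [-1.01, 2.22], [0.06, 2.58], [-1.02, 4.17], [0.09, 2.62], [-3.14, 3.14]. Speed limits (rad/s): [2.57, 2.57, 3.14, 3.14, 3.14, 3.14].

## Interface

Orientations are given as a unit quaternion [w, x, y, z].
In Python, from rig import env gives the robot as it stands.
- The arm moves only by the shell command python3 -m handwheel 'ROWS' [OPENING] [FORCE]. ROWS is JSON, one flat list of numbers, 4 for each row, row after row: the shift along the tool's x, y, z in mm, then the turn about the tool's z in degrees. In form: [tx, ty, tz, roll, tx, ty, tz, roll, ...]. A call has 1 to 20 rows; each row shifts and turns the commanded pose from where the row before left it, along the tool's axes as they then stand; what a row does not reach is not made up. A row lasts 1/10 s, in which the tool goes at most 50 mm and 8.59 degrees, less where a joint would pass 70% of its speed; a pose out of reach is approached as far as the arm can. A call is refused whole if a number of a shift passes 50 or a number of a turn 8.59, either way. A call with a gripper value outside its range is refused whole. OPENING is the opening, from 0 (shut) to 1 (fully open), set as the call begins (- or left out, the last holds). The fingers move at their own pace and stop on an object; FORCE is the grip in N (left out, the last holds). Time passes only in rows, so rows that do not move let the fingers close. It gives the time, the measured TCP pose, the force, the opening and the grip force at its end, in the units of the state.
- env.get_state(): the state, without advancing time (a new reading comes with each control period).
- env.get_image(name): name is "scene" or "top"; returns the picture (384x512x3 uint8, red, green, blue); there is no depth.
- env.camera_params(name): a dict with "fov_y" (degrees; the focal length in pixels is half the picture's height over the tangent of half this angle, whatever the lens; pixels are square), "cx", "cy" (the principal point, pixels), "R" (3x3) and "t" (3): a world point X has camera coordinates R X + t. Camera axes: x right, y down, z forward; pixel columns grow to the right and rows downward; lengths in mm; the calibration is good to about 2 mm. A picture is of the moment at which its call begins. camera_params takes no time and is no camera call.
- env.hand_in(): hands the job in; it is judged then, once.
Trained networks look in the newest picture that a camera, given by its name, has taken for a name from the list of things; names that differ only in an ending like _2 or _b are one class to them, and where a whole thing is asked for, a point or a joint stands for the part that bears it (a point fixed in the world has none). Each returns a list of dicts, best first, with "p" (0 to 1); they miss things now and then, are a little off and sometimes report something else, mostly with a low value. They report only what shows in the picture. A call takes as long as a camera call.
- env.spot_in(camera, label): "centre" ([row, column] in pixels, amid what is visible of it).
The state is a dict: "t": time; "qpos": joint angles; "qvel": joint speeds; "effort": joint torques, N m; "tcp_pos": TCP position; "orientation": TCP orientation; "ft_force": force on the tool from outside, world axes, zero at the start; "moment": the same for the moment, N m; "gripper_width": finger opening in mm; "finger_force": force on a finger pad.
Only numpy, scipy, OpenCV 4.12 (cv2) and the standard library are available. Lean on these libraries where they do the work, as an engineer would, in place of code of your own. Each camera call takes 0.05 s, during which the arm holds its last target. There are 200 camera calls.

## Working session

There is one attempt and no reset: what is moved stays moved. The work goes in short steps, Python scripts to look and compute and a shell command to move; the robot and the scene stay as the last step left them, time stands still between calls to the robot, and variables do not carry over. Pictures are saved under pics/ and viewed, at most 10 in all, crops included, and the job is handed in when it is done.

```bash
mkdir -p pics
cat > h.py <<'E'
import numpy as np, cv2
from rig import env
def cam(n):
    p=env.camera_params(n); f=192/np.tan(np.radians(p["fov_y"])/2)
    R=np.array(p["R"]);t=np.array(p["t"]); K=np.array([[f,0,p["cx"]],[0,f,p["cy"]],[0,0,1]])
    return K,R,t
def onplane(n,rc,z):
    K,R,t=cam(n); d=R.T@np.linalg.inv(K)@[rc[1],rc[0],1]; c=-R.T@t
    return c+d*(z-c[2])/d[2]
def tri(a,b):
    P=[np.c_[R,t.reshape(3,1)] for K,R,t in map(cam,("scene","top"))]
    P=[cam(n)[0]@p for n,p in zip(("scene","top"),P)]
    X=cv2.triangulatePoints(P[0],P[1],np.array(a[::-1],float),np.array(b[::-1],float)).ravel(); return X[:3]/X[3]
def save(n,f): cv2.imwrite(f,env.get_image(n)[:,:,::-1])
E
python3 - <<'E'
from h import *
np.set_printoptions(precision=1,suppress=True)
for n in ("scene","top"): save(n,f"pics/{n}0.png"); print(n,env.camera_params(n))
for l in ("wheel_top","start_top","stop_top","charger","driver","bits","spool","flux"):
    r=[env.spot_in(n,l)[:2] for n in("scene","top")]
    print(l,[[(np.round(x["centre"]),round(x["p"],2)) for x in q] for q in r])
    if r[0] and r[1]: print(tri(r[0][0]["centre"],r[1][0]["centre"]))
print(env.get_state())
E
```

```text
scene {'fov_y': 50.75022020215259, 'cx': 262.6817821316862, 'cy': 193.78486468923603, 'R': array([[-0.2,  1. , -0. ],
       [ 0.8,  0.2, -0.6],
       [-0.6, -0.1, -0.8]]), 't': array([  31.4, -448.6, 1435.9])}
top {'fov_y': 45.770545334430196, 'cx': 252.81307716500854, 'cy': 197.3594987883439, 'R': array([[ 0. , -1. ,  0. ],
       [-1. , -0. , -0.2],
       [ 0.2, -0. , -1. ]]), 't': array([  74.5,  610.3, 1092.5])}
wheel_top [[(array([186., 266.]), 0.7), (array([190., 301.]), 0.66)], [(array([209., 233.]), 0.75)]]
[577.1 113.4  91.1]
start_top [[(array([188., 268.]), 0.52)], [(array([205., 245.]), 0.68)]]
[583.3 100.3  87.3]
stop_top [[(array([196., 279.]), 0.38)], [(array([202., 271.]), 0.47)]]
[599.   79.4  81.8]
charger [[(array([198., 277.]), 0.59)], [(array([208., 234.]), 0.62)]]
[582.  125.8  49.2]
driver [[(array([204., 204.]), 0.62)], [(array([206., 315.]), 0.69)]]
[598.7 -83.3 -17.5]
bits [[(array([209., 384.]), 0.61)], [(array([224., 116.]), 0.87), (array([208., 231.]), 0.7)]]
[541.1 415.3  19.6]
spool [[(array([258., 305.]), 0.64), (array([208., 386.]), 0.19)], [(array([156., 197.]), 0.59)]]
[722.1 223.6  13. ]
flux [[(array([255., 262.]), 0.59)], [(array([144., 239.]), 0.54)]]
[746.9 117.4  41.3]
{'t': 0.9, 'qpos': array([ 1.1,  0.1,  1.6,  0. ,  1.5, -0.1]), 'qvel': array([0., 0., 0., 0., 0., 0.]), 'effort': array([ -0. , -39.4, -37. ,  -0. ,   0. ,   0. ]), 'tcp_pos': array([225.3, 582.9, 248.3]), 'orientation': array([-0. ,  0.2,  1. , -0. ]), 'ft_force': array([-0.3, -0.3,  0.8]), 'moment': array([-0., -0.,  0.]), 'finger_force': 0.0, 'gripper_width': 85.6490511353207}
```

View pics/scene0.png

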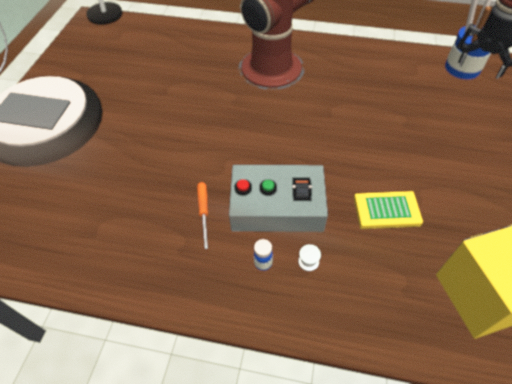

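View pics/top0.png

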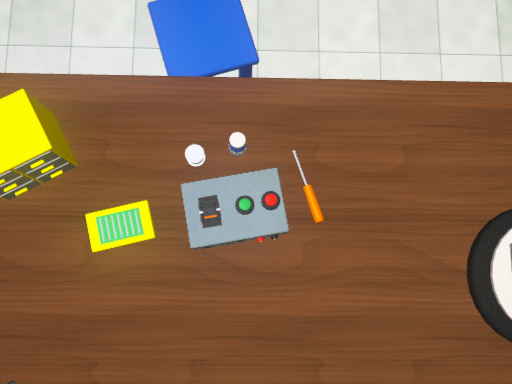

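The scene view shows the charger amid the bystanders: wheel at about (row 188, col 302), green (186, 268), red (187, 243). In the top view they are at (211, 209), (205, 245) and (200, 271). The sockets and orange line are on the near (robot) side. The networks' wheel and red positions were off, so I'll refine by colour.

Run:
```python
from h import *
np.set_printoptions(precision=1,suppress=True)
win={"scene":(160,235,228,330),"top":(165,178,250,292)}
C={}
for n in win:
    im=env.get_image(n); r0,c0,r1,c1=win[n]; cr=im[r0:r1,c0:c1]
    h=cv2.cvtColor(cr,cv2.COLOR_RGB2HSV); H,S,V=[h[...,i].astype(int) for i in range(3)]
    M={"green":(abs(H-65)<20)&(S>120)&(V>70),"red":((H<5)|(H>174))&(S>150)&(V>100),"orange":(H>=5)&(H<20)&(S>120)&(V>80),"black":(V<60)}
    for k,m in M.items():
        nn,l,st,ce=cv2.connectedComponentsWithStats(m.astype(np.uint8))
        for i in np.argsort(-st[1:,4])[:3]+1:
            print(n,k,st[i,4],ce[i][::-1]+[r0,c0], st[i,:4])
        if nn>1: C[n,k]=ce[1+np.argmax(st[1:,4])][::-1]+[r0,c0]
    cv2.imwrite(f"pics/{n}c.png",cv2.resize(cr[:,:,::-1],None,fx=6 if n=="top" else 7,fy=6 if n=="top" else 7,interpolation=cv2.INTER_CUBIC))
for k in("green","red","orange"):
    if("scene",k)in C and("top",k)in C: print(k,tri(C["scene",k],C["top",k]),onplane("top",C["top",k],92),onplane("scene",C["scene",k],92))
```

```text
scene green 110 [185.2 267.8] [27 20 13 11]
scene red 115 [184.9 242.6] [ 1 20 14 11]
scene orange 583 [171.1 297.9] [ 0  0 95 68]
scene orange 40 [181.1 301.5] [60 20 14  3]
scene black 97 [195.6 301.8] [59 29 17 11]
scene black 57 [191. 268.] [26 26 15  9]
scene black 49 [191.  242.7] [ 0 26 16  9]
top green 124 [203.9 244.4] [61 33 12 13]
top red 122 [199.5 270.6] [87 29 13 12]
top red 28 [238.8 260. ] [79 72  7  5]
top orange 2754 [204.  235.5] [  0   0 114  85]
top orange 33 [216.3 209.8] [26 50 13  4]
top black 4 [235.5 275.5] [97 70  2  2]
top black 3 [237.  271.7] [93 71  2  3]
top black 1 [241. 239.] [61 76  1  1]
green [585.1 100.9 101. ] [586.3 101.5  92. ] [578.7  98.7  92. ]
red [596.5  38.8 101.1] [597.7  38.7  92. ] [590.1  36.1  92. ]
orange [576.2 143.7 161.7] [585.8 122.8  92. ] [519.4 166.6  92. ]
```

View pics/topc.png

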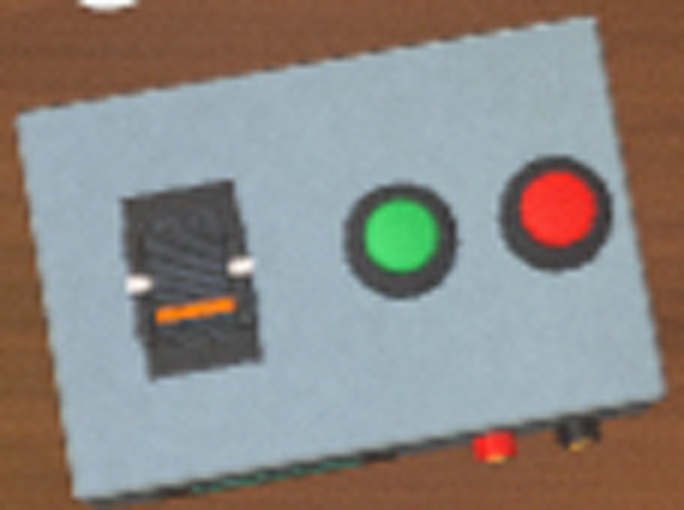

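The top crop confirms the layout: pointers at crop (138,284) and (240,266), orange line at (197,310) on the display side. The green–red spacing comes out at 63.1 mm, and yaw at about 10.4°. Next I'll cross-check the wheel's place and work out the first move.

```bash
cat > w.py <<'E'
from h import *
from scipy.spatial.transform import Rotation as Ro
np.set_printoptions(precision=2,suppress=True)
G=np.array([585.1,100.9,101]);Rd=np.array([596.5,38.8,101])
ey=(G-Rd)/np.linalg.norm(G-Rd); ex=np.array([ey[1],-ey[0],0]); W=G+85*ey
def st():
    s=env.get_state(); q=s["orientation"]; R=Ro.from_quat([q[1],q[2],q[3],q[0]]).as_matrix()
    return s,np.array(s["tcp_pos"]),R
def rep(*pts):
    s,p,R=st(); print("t",s["t"],"p",p,"F",s["ft_force"],"w",s["gripper_width"])
    d=R.T@ex; print("charger x in tool",d, "angle deg",np.degrees(np.arctan2(d[1],d[0])),"toolz",R[:,2])
    for P in pts: print("to",P,"tool shift",R.T@(P-p))
E
python3 - <<'E'
from w import *
a=onplane("top",(165+284/6,178+138/6),96);b=onplane("top",(165+266/6,178+240/6),96)
print("W",W,"pointer mid",(a+b)/2,"dir",(a-b)/np.linalg.norm(a-b),ey)
o=tri((181.1,301.5),(216.3,209.8)); print("orange",o,"rel in charger x,y",(o-W)@ex,(o-W)@ey)
rep(W-7.5*ex+[0,0,60])
E
```

```text
W [569.75 184.5  101.  ] pointer mid [568.12 184.34  96.  ] dir [-0.19  0.98  0.  ] [-0.18  0.98  0.  ]
orange [554.83 182.07  99.13] rel in charger x,y -15.120285047905076 0.3011393093505381
t 1.0 p [225.3  582.95 248.31] F [-0.07  0.39 -0.53] w 85.5992745454583
charger x in tool [-0.85  0.52  0.  ] angle deg 148.46644694109065 toolz [ 0.  0. -1.]
to [562.38 183.15 161.  ] tool shift [-458.54 -251.4    87.3 ]
```

```bash
python3 -m handwheel '[-30,-16,0,0,-33,-18,0,0,-33,-18,0,0,-33,-18,0,0,-33,-18,0,0,-33,-18,0,0,-33,-18,0,0,-33,-18,0,0,-33,-18,0,0,-33,-18,0,0,-33,-18,0,0,-33,-18,0,0,-33,-18,0,0,-32,-19,0,0,0,0,0,-7.9,0,0,0,-7.9,0,0,0,-7.9,0,0,0,-7.8,0,0,0,0]' 0; python3 -c "
from w import *
rep(W-7.5*ex+[0,0,17+25])"
```

```text
t: 2.9
tcp_pos: [562.0, 183.7, 248.3]
orientation: [-0.0, -0.09, 0.996, 0.0]
ft_force: [0.0, -0.6, 0.2]
gripper_width: 0.3
finger_force: 0.0
t 2.9 p [562.03 183.66 248.29] F [ 0.05 -0.64  0.23] w 0.28513204600347847
charger x in tool [-1.  0. -0.] angle deg 179.94277836087736 toolz [-0. -0. -1.]
to [562.38 183.15 143.  ] tool shift [ -0.25  -0.56 105.29]
```

```bash
python3 -m handwheel '[0,-0.5,25,0,0,0,30,0,0,0,25,0,0,0,15,0,0,0,10,0,0,0,0,0,0,0,0,0]'
python3 - <<'E'
from w import *
rep(W-7.5*ex+[0,0,17])
im=env.get_image("top"); cv2.imwrite("pics/t1.png",cv2.resize(im[150:260,165:300,::-1],None,fx=5,fy=5,interpolation=cv2.INTER_CUBIC))
im=env.get_image("scene"); cv2.imwrite("pics/s1.png",cv2.resize(im[120:240,210:350,::-1],None,fx=5,fy=5,interpolation=cv2.INTER_CUBIC))
E
```

```text
t: 3.6
tcp_pos: [562.8, 183.4, 144.4]
orientation: [0.001, -0.09, 0.996, 0.0]
ft_force: [-0.3, -0.3, -0.0]
gripper_width: 0.0
finger_force: 0.0
t 3.6 p [562.81 183.4  144.45] F [-0.33 -0.33 -0.03] w 0.026626648272079424
charger x in tool [-1.  0.  0.] angle deg 179.93707501027163 toolz [ 0.  0. -1.]
to [562.38 183.15 118.  ] tool shift [ 0.52 -0.17 26.45]
```

View pics/s1.png

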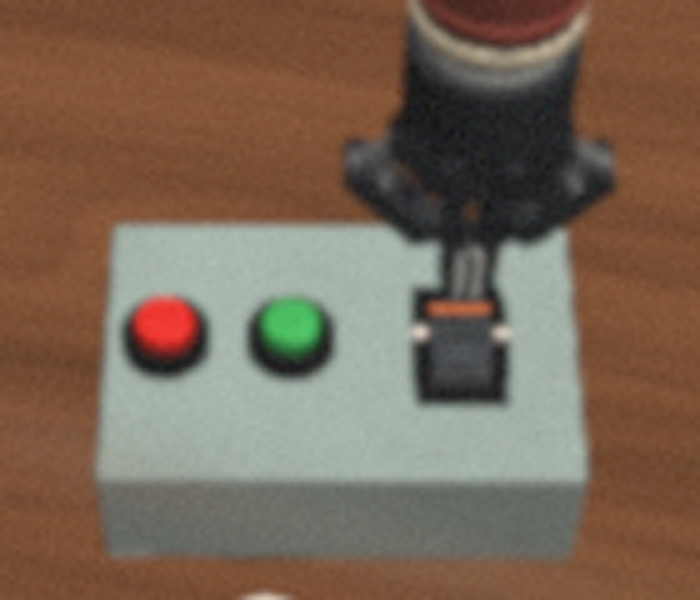

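The finger hangs centred above the wheel, just behind the orange line (crop row 310, column 460). I'll descend gently.

```bash
python3 -m handwheel '[0.5,0,10,0,0,0,8,0,0,0,4,0,0,0,2,0,0,0,0,0,0,0,0,0]'; python3 -m handwheel '[0,0,1,0,0,0,1,0,0,0,0,0]'
```

```text
t: 4.3
tcp_pos: [561.7, 183.2, 119.4]
orientation: [0.0, -0.09, 0.996, 0.0]
ft_force: [-0.0, 0.6, 0.6]
gripper_width: -0.1
finger_force: 0.0
t: 4.6
tcp_pos: [562.1, 183.2, 118.0]
orientation: [0.001, -0.09, 0.996, 0.0]
ft_force: [0.2, -0.8, 2.0]
gripper_width: -0.4
finger_force: 1.3
```

```bash
python3 -m handwheel '[0,0,0.5,0,0,0,0,0]'; python3 -m handwheel '[0,0,0.5,0,0,0,0,0]'
```

```text
t: 4.8
tcp_pos: [562.3, 183.3, 117.9]
orientation: [0.001, -0.09, 0.996, 0.0]
ft_force: [0.2, -0.3, 4.0]
gripper_width: 0.2
finger_force: 2.5
t: 5.0
tcp_pos: [562.6, 183.3, 117.9]
orientation: [0.001, -0.09, 0.996, 0.0]
ft_force: [-0.7, -0.4, 7.1]
gripper_width: -0.1
finger_force: 3.4
```

```bash
python3 -m handwheel '[0,0,0.4,0,-1,0,0,0,-1,0,0,0,-1,0,0,0,-1,0,0,0]'; python3 -m handwheel '[-1,0,0,0,-1,0,0,0,-1,0,0,0,-1,0,0,0]'
```

```text
t: 5.5
tcp_pos: [566.4, 184.1, 117.9]
orientation: [0.001, -0.09, 0.996, 0.0]
ft_force: [-2.3, -0.9, 8.9]
gripper_width: -0.3
finger_force: 4.5
t: 5.9
tcp_pos: [571.1, 184.9, 117.9]
orientation: [0.002, -0.09, 0.996, 0.0]
ft_force: [0.8, 1.0, 6.2]
gripper_width: 0.2
finger_force: 3.3
```

The tangential force has reversed, so the wheel is past the crest. I'll continue to the full 15 mm.

```bash
python3 -m handwheel '[-1,0,0,0,-1,0,0,0,-1,0,0,0,-1,0,0,0,-1,0,0,0,-1,0,0,0,0,0,0,0]'
```

```text
t: 6.6
tcp_pos: [576.8, 186.0, 117.8]
orientation: [0.002, -0.09, 0.996, 0.0]
ft_force: [0.0, 0.1, 7.2]
gripper_width: 0.2
finger_force: 3.5
```

Tangential force is zero, so the wheel is sitting in the click. I'll lift straight up and look.

```bash
python3 -m handwheel '[0,0,-3,0,0,0,-12,0,0,0,-20,0,0,0,-20,0,0,0,0,0,0,0,0,0]'
python3 - <<'E'
from w import *
rep(G+[0,0,17+20])
im=env.get_image("scene"); cv2.imwrite("pics/s2.png",cv2.resize(im[120:240,210:350,::-1],None,fx=5,fy=5,interpolation=cv2.INTER_CUBIC))
E
```

```text
t: 7.2
tcp_pos: [575.4, 185.7, 171.0]
orientation: [0.0, -0.09, 0.996, 0.0]
ft_force: [0.0, 1.0, 0.2]
gripper_width: 0.1
finger_force: 0.0
t 7.2 p [575.41 185.67 171.04] F [0.   1.03 0.17] w 0.09622871570051689
charger x in tool [-1.  0.  0.] angle deg 179.96992323097703 toolz [ 0.  0. -1.]
to [585.1 100.9 138. ] tool shift [  5.74 -85.13  33.04]
```

View pics/s2.png

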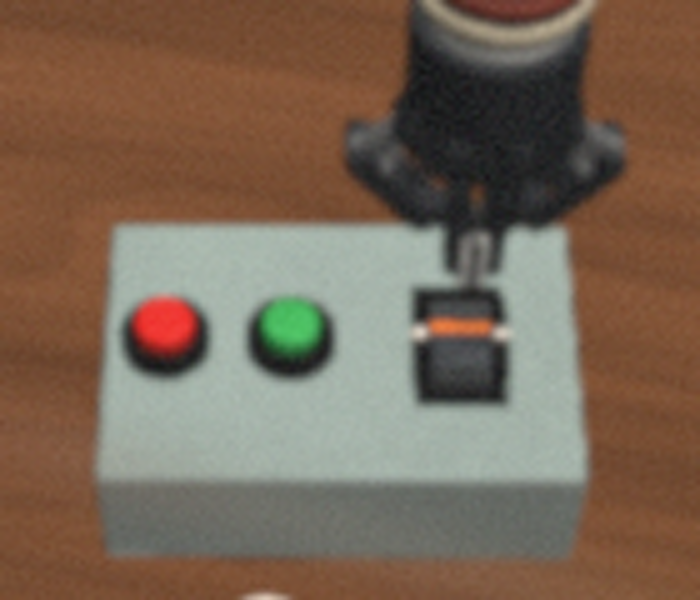

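The orange line (crop row 327) now lies between the two white pointers (row 332), and the charger has not moved. On to the green button.

```bash
python3 -m handwheel '[1,-17,0,0,1,-17,0,0,1,-17,0,0,1,-17,0,0,1.7,-17,0,0,0,0,10,0,0,0,13,0,0,0,10,0,0,0,0,0,0,0,0,0]'; python3 -c "
from w import *
rep(G+[0,0,17])"; python3 -m handwheel '[0,0,9,0,0,0,7,0,0,0,3,0,0,0,0,0,0,0,0,0]'
```

```text
t: 8.25
tcp_pos: [584.6, 101.5, 137.0]
orientation: [-0.001, -0.091, 0.996, 0.0]
ft_force: [-0.1, 0.2, -0.2]
gripper_width: -0.0
finger_force: 0.0
t 8.25 p [584.58 101.53 137.01] F [-0.14  0.2  -0.22] w -0.022560924033374535
charger x in tool [-1. -0. -0.] angle deg -179.98438928949705 toolz [-0.  0. -1.]
to [585.1 100.9 118. ] tool shift [-0.42 -0.72 19.01]
t: 8.75
tcp_pos: [585.5, 101.3, 119.7]
orientation: [0.0, -0.09, 0.996, 0.0]
ft_force: [0.1, 1.9, 3.9]
gripper_width: -0.2
finger_force: 1.9
```

Contact has begun. I'll press step by step.

```bash
python3 -m handwheel '[0,0,1.5,0,0,0,1.5,0,0,0,0,0]'; python3 -m handwheel '[0,0,1,0,0,0,1,0,0,0,0,0]'
```

```text
t: 9.05
tcp_pos: [585.5, 101.3, 117.9]
orientation: [0.0, -0.09, 0.996, 0.0]
ft_force: [-3.1, 1.4, 11.1]
gripper_width: -0.3
finger_force: 5.7
t: 9.35
tcp_pos: [585.7, 101.3, 117.8]
orientation: [0.0, -0.09, 0.996, 0.0]
ft_force: [-9.2, 0.9, 20.3]
gripper_width: 0.0
finger_force: 9.8
```

Run:
```python
from w import *
im=env.get_image("scene"); cv2.imwrite("pics/s3.png",cv2.resize(im[150:220,230:320,::-1],None,fx=8,fy=8,interpolation=cv2.INTER_CUBIC))
rep()
```

```text
t 9.4 p [585.66 101.32 117.74] F [-8.48  1.41 19.65] w 0.19126258759300166
charger x in tool [-1.  0.  0.] angle deg 179.98071130857988 toolz [ 0.  0. -1.]
```

View pics/s3.png

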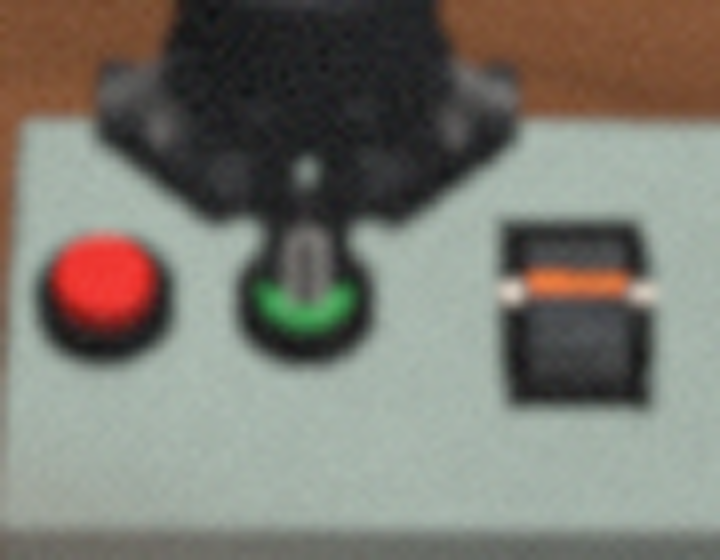

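The narrow fingertip sits on the green cap, which is sunk to its collar (cap bottom at crop row 335, against 330 for red). The force of 20 N at a hard stop means it is fully down. The wheel is still in line. I'll release and retreat.

```bash
python3 -m handwheel '[0,0,-3,0,0,0,-6,0,0,0,-20,0,0,0,-30,0,0,0,-40,0,0,0,-30,0,45,0,0,0,45,0,0,0,45,0,0,0,0,0,0,0,0,0,0,0]'
python3 - <<'E'
from w import *
rep()
im=env.get_image("scene"); cv2.imwrite("pics/s4.png",cv2.resize(im[120:280,190:330,::-1],None,fx=3.5,fy=3.5,interpolation=cv2.INTER_CUBIC))
E
```

```text
t: 10.5
tcp_pos: [451.3, 76.4, 242.1]
orientation: [-0.0, -0.09, 0.996, -0.0]
ft_force: [0.2, 0.1, 0.1]
gripper_width: 0.0
finger_force: 0.0
t 10.5 p [451.25  76.4  242.11] F [0.21 0.09 0.08] w 0.020381895429254112
charger x in tool [-1.  0. -0.] angle deg 179.94391368475823 toolz [-0. -0. -1.]
```

View pics/s4.png

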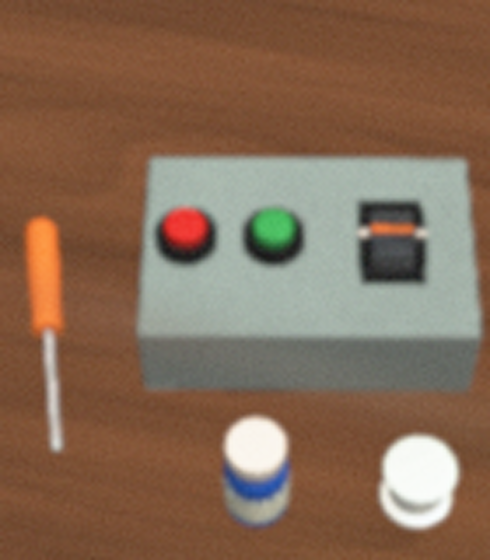

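The green button is up again and level with red (crop row 228). The orange line is between the pointers (row 229) and nothing else has moved.

```bash
python3 -c "
from rig import env
print(env.hand_in())"
```

```text
the job is handed in; nothing more can be done
None
```

The wheel is in its middle click, the green button was pressed fully down and came up again, nothing else visibly moved, and the job is handed in (no verdict was returned).

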